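# Tip the stock cartons into their taped outlines

## Robot

A 6-joint arm with a two-finger parallel gripper is mounted at the origin on the work surface. World frame = base frame: x ahead of the robot, y to its left, z up, the work surface at z = 0. Lengths are in m, angles in rad, forces in N, time in s.
With the tool pointing down it reaches from about 0.35 to 0.725 m from the base axis. Payload 4.3 kg.
Tool frame: the origin (TCP) lies midway between the tips of the shut fingers; the grasp point (between the pads) lies 19 mm behind it; z points along the fingers, y is the direction in which the jaws open and shut (so a half turn about z gives the same grasp; the last joint's range is limited). The gripper opens to 85 mm and grips with 20 to 120 N. Pads are 22 mm wide; open, the fingers measure 114 mm over their backs; the gripper's body (76 mm by 85 mm) begins 54 mm behind the grasp point. The pads swing forward as they close: fully open they stand 13 mm farther back than shut.
Start: joints at [-1.409, 0.377, 0.081, 1.274, 0, 1.46], TCP at [0.154, -0.554, 0.231] pointing down, gripper open.
Joint ranges: [-2.72, 2.72], [-0.84, 1.66], [-1.02, 1.22], [-1.77, 2.12], [-1.37, 1.28], [-3.14, 3.14]. Speed limits (rad/s): [2.57, 2.57, 3.14, 3.14, 3.14, 3.14].

## Interface

Orientations are given as a rotation vector (axis times angle).
In Python, from workcell import manip gives the robot as it stands.
- The arm moves only by the tool apply_moves, never from a script. Its argument "series" is a list of rows, each an object with "translation": the shift along the tool's x, y, z normalised to -1 to 1, where 1 is 100 mm, a list of three; "twist": the turn about the tool's z normalised to -1 to 1, where 1 is 90 degrees. A call has 1 to 20 rows; each row is the pose to reach, as a shift and turn from the pose measured when the call began, along the tool's axes at that moment; what a row does not reach only later rows make up. A row lasts 1/12 s, in which the tool goes at most 41.7 mm and 7.16 degrees, less where a joint would pass 70% of its speed; a pose out of reach is approached as far as the arm can. A call with a number of a shift or a turn outside -1 to 1 is refused whole. A call with a gripper value outside its range is refused whole. "jaw" is the gripper command: -1 is fully open, 1 is shut, values between are in proportion, set as the call begins (left out, the last holds). The fingers move at their own pace and stop on an object; "squeeze" is the grip in N (left out, the last holds). Time passes only in rows, so rows that repeat a pose let the fingers close. It gives the time, the measured TCP pose, the force and the opening at its end, in the units of the state.
- manip.state(): the state, without advancing time (a new reading comes with each control period).
- manip.grab_frame(name): name is "scene" or "top"; returns a dict with "color" (420x560x3 uint8, red, green, blue), "fx", "fy", "cx", "cy" (pixels), "pose" (4x4, takes a point from camera to world coordinates). Camera axes: x right, y down, z forward; pixel columns grow to the right and rows downward; lengths in m; the calibration is good to about 2 mm. A picture is of the moment at which its call begins. There is no depth.
- manip.sign_off(): hands the job in, once; it reports no verdict.
The state is a dict: "t": time; "qpos": joint angles; "joint_vel": joint speeds; "joint_efforts": joint torques, N m; "tcp_pos": TCP position; "tcp_rot": TCP orientation; "contact_force": force on the tool from outside, world axes, zero at the start; "moment": the same for the moment, N m; "finger_gap": finger opening in m.
Only numpy, scipy, OpenCV 4.12 (cv2) and the standard library are available. Lean on these libraries where they do the work, as an engineer would, in place of code of your own. Each camera call takes 0.05 s, during which the arm holds its last target. There are 200 camera calls.

## Task

For the stock count, tip over the two tall cartons that stand at the near ends of the black taped outlines: push each one high up on its back with the fingertips, so that it falls forward and lies flat on its broad front face, the whole carton inside its own outline (on the tape is fine, past the tape is not). Only push the cartons, never lift or carry them, and leave everything else on the counter standing where it is, the little sugar carton included.

Things in the scene. Friction and masses are not known exactly. Their poses are not given: they have to be found in the camera images.
- filter_carton: the larger of the two cardboard cartons to tip, a rigid closed box standing on end: 165 mm tall (z), 95 mm wide (y), 55 mm thick (x), about 250 g, give or take 30%, evenly spread. Origin at the centre of its underside, on the counter; x points out of its front, the broad face towards its outline; z up while it stands. Tipped, it turns about the bottom edge of that face and lies on that face
- filter_outline: rectangle of 12 mm wide black tape stuck flat on the counter in front of the filter carton, 240 by 155 mm over the tape's outer edges. Origin at its centre on the counter; x along its length, away from the carton; y across it. The carton stands astride its near end, facing along x to within 5 degrees
- filter_carton_foot_left (a point): bottom corner of the filter carton's face towards the outline, on its left (carton's +y) side; at (27.5, 47.5, 0) mm in the carton's frame
- filter_carton_foot_right (a point): bottom corner of the filter carton's face towards the outline, on its right (carton's -y) side; at (27.5, -47.5, 0) mm in the carton's frame
- filter_carton_head_left (a point): top corner of the filter carton's face towards the outline, on its left (carton's +y) side; at (27.5, 47.5, 165) mm in the carton's frame
- filter_carton_head_right (a point): top corner of the filter carton's face towards the outline, on its right (carton's -y) side; at (27.5, -47.5, 165) mm in the carton's frame
- tea_carton: the smaller of the two cardboard cartons to tip, a rigid closed box standing on end: 135 mm tall (z), 80 mm wide (y), 50 mm thick (x), about 160 g, give or take 30%, evenly spread. Origin at the centre of its underside, on the counter; x points out of its front, the broad face towards its outline; z up while it stands. Tipped, it turns about the bottom edge of that face and lies on that face
- tea_outline: rectangle of 12 mm wide black tape stuck flat on the counter in front of the tea carton, 210 by 140 mm over the tape's outer edges. Origin at its centre on the counter; x along its length, away from the carton; y across it. The carton stands astride its near end, facing along x to within 5 degrees
- tea_carton_foot_left (a point): bottom corner of the tea carton's face towards the outline, on its left (carton's +y) side; at (25.0, 40.0, 0) mm in the carton's frame
- tea_carton_foot_right (a point): bottom corner of the tea carton's face towards the outline, on its right (carton's -y) side; at (25.0, -40.0, 0) mm in the carton's frame
- tea_carton_head_left (a point): top corner of the tea carton's face towards the outline, on its left (carton's +y) side; at (25.0, 40.0, 135) mm in the carton's frame
- tea_carton_head_right (a point): top corner of the tea carton's face towards the outline, on its right (carton's -y) side; at (25.0, -40.0, 135) mm in the carton's frame
- sugar_carton: bystander, to be left alone: small squat kraft carton, 50 x 45 mm and 100 mm tall, no outline in front of it; stays standing. Origin at the centre of its underside
- tamper: bystander, to be left alone: coffee tamper standing on its 58 mm steel foot, wooden knob up, 90 mm tall. Origin at the centre of its underside
- milk_jug: bystander, to be left alone: open steel milk jug, 88 mm wide at the foot, 100 mm tall, wire handle on its +y side reaching 74 mm from the axis. Origin at the centre of its underside
- mug: bystander, to be left alone: blue ceramic mug with a handle, 82 mm across, 90 mm tall. Origin at the centre of its underside
- espresso_cup: bystander, to be left alone: white espresso cup, 64 mm across, 58 mm tall. Origin at the centre of its underside
- bean_jar: bystander, to be left alone: amber glass jar with a steel lid, 80 mm across, 120 mm tall. Origin at the centre of its underside
- spoon: bystander, to be left alone: spoon, 150 mm long, lying flat on the bar mat. Origin at the centre of its underside
- bar_mat: dark rubber bar mat fixed to the counter, 220 x 150 mm and 4 mm thick, on which the sugar carton, tamper and spoon stand or lie; not part of the work. Origin at the centre of its underside

How it is judged:
At the end, for the whole second after the job is handed in: Both cartons lie at rest on the broad face that looked towards the outline: all four corners of that face are within 10 mm of the counter and none is beyond the outer edge of the tape of its own outline. Each bystander is within 20 mm of its starting place (height (world z) of each of filter_carton_foot_left, filter_carton_foot_right, filter_carton_head_left, filter_carton_head_right, tea_carton_foot_left, tea_carton_foot_right, tea_carton_head_left, tea_carton_head_right below 0.01 m and x of filter_carton_foot_left in the frame of filter_outline between -0.12 and 0.12 m and y of filter_carton_foot_left in the frame of filter_outline between -0.0775 and 0.0775 m and x of filter_carton_foot_right in the frame of filter_outline between -0.12 and 0.12 m and y of filter_carton_foot_right in the frame of filter_outline between -0.0775 and 0.0775 m and x of filter_carton_head_left in the frame of filter_outline between -0.12 and 0.12 m and y of filter_carton_head_left in the frame of filter_outline between -0.0775 and 0.0775 m and x of filter_carton_head_right in the frame of filter_outline between -0.12 and 0.12 m and y of filter_carton_head_right in the frame of filter_outline between -0.0775 and 0.0775 m and linear speed of each of filter_carton, tea_carton below 0.02 m/s and angular speed of each of filter_carton, tea_carton below 0.1 rad/s and x of tea_carton_foot_left in the frame of tea_outline between -0.105 and 0.105 m and y of tea_carton_foot_left in the frame of tea_outline between -0.07 and 0.07 m and x of tea_carton_foot_right in the frame of tea_outline between -0.105 and 0.105 m and y of tea_carton_foot_right in the frame of tea_outline between -0.07 and 0.07 m and x of tea_carton_head_left in the frame of tea_outline between -0.105 and 0.105 m and y of tea_carton_head_left in the frame of tea_outline between -0.07 and 0.07 m and x of tea_carton_head_right in the frame of tea_outline between -0.105 and 0.105 m and y of tea_carton_head_right in the frame of tea_outline between -0.07 and 0.07 m and distance of each of sugar_carton, tamper, milk_jug, mug, espresso_cup, bean_jar, spoon from where it was at the start of the episode below 0.02 m); the robot touches nothing.
It fails at once if the filter carton is lifted or carried: the bottom edge it should tip over comes more than 25 mm off the counter (height (world z) of any of filter_carton_foot_left, filter_carton_foot_right above 0.025 m).
It fails at once if the tea carton is lifted or carried: the bottom edge it should tip over comes more than 25 mm off the counter (height (world z) of any of tea_carton_foot_left, tea_carton_foot_right above 0.025 m).
It fails at once if a bystander is shoved (more than 20 mm) or knocked over (distance of any of sugar_carton, tamper, milk_jug, mug, espresso_cup, bean_jar, spoon from where it was at the start of the episode above 0.02 m or angle between any of sugar_carton, tamper, milk_jug, mug, espresso_cup, bean_jar's own z axis and vertical above 0.35 rad).
It also fails if it takes over 48 s, if anything falls off the work surface, if the arm or the gripper's body presses on something with over 40 N, if the wrist force passes 120 N, or if a joint passes its speed limit or range.

## Working session

There is one attempt and no reset: what is moved stays moved. The work goes in short steps, Python scripts to look and compute and a tool call to move; the robot and the scene stay as the last step left them, time stands still between calls to the robot, and variables do not carry over. Pictures are saved under pics/ and viewed, about 8 in all and at most 12, crops included, and the job is handed in when it is done.

Besides the shell and the picture viewer there is one more tool, called after ">>>" in YAML: its name, and indented under it one key for each argument. apply_moves: Moves the arm, as the interface text tells. Its arguments: {"type":"object","properties":{"series":{"type":"array","items":{"type":"object","properties":{"translation":{"type":"array","items":{"type":"number","minimum":-1,"maximum":1}},"twist":{"type":"number","minimum":-1,"maximum":1}}}},"jaw":{"type":"number"},"squeeze":{"type":"number"}},"required":["series"]}

```bash
mkdir -p pics; cat > h.py <<'E'
import numpy as np, cv2
from workcell import manip
def grab(n,tag):
    f=manip.grab_frame(n); cv2.imwrite(f'pics/{tag}.png',f['color'][:,:,::-1]); np.save(f'pics/{tag}.npy',f,allow_pickle=True); return f
def load(tag): return np.load(f'pics/{tag}.npy',allow_pickle=True).item()
def ray(f,u,v,z=0):
    P=np.array(f['pose']); d=P[:3,:3]@np.array([(u-f['cx'])/f['fx'],(v-f['cy'])/f['fy'],1]); o=P[:3,3]
    return (o+d*(z-o[2])/d[2])
def proj(f,p):
    P=np.array(f['pose']); c=P[:3,:3].T@(np.array(p)-P[:3,3]); return np.array([f['fx']*c[0]/c[2]+f['cx'],f['fy']*c[1]/c[2]+f['cy']])
E
python3 - <<'E'
from h import *
print(manip.state())
for n in('top','scene'):
    f=grab(n,n+'0'); print(n,f['fx'],f['cx'],f['cy'],np.round(f['pose'],3))
    cv2.imwrite(f'pics/{n}0b.png',cv2.resize(f['color'][:,:,::-1],(800,600)))
E
```

```text
{'t': 0.0, 'qpos': array([-1.40930307e+00,  3.78053732e-01,  7.96023258e-02,  1.27436864e+00,
        1.23894065e-05,  1.46051306e+00]), 'joint_vel': array([-8.64076302e-04, -4.98007167e-04, -4.35784089e-04,  2.42178943e-03,
       -5.82256418e-04,  7.76555879e-05]), 'joint_efforts': array([ 2.49458126e-04, -4.63602841e+01,  2.69877040e+01,  2.07941345e-02,
       -1.12443538e-04, -6.06077620e-06]), 'tcp_pos': array([ 0.15426795, -0.55324076,  0.23035705]), 'tcp_rot': array([-3.11062681e+00, -4.25318810e-01,  6.18908880e-05]), 'contact_force': array([-0.33446111, -0.12677674, -0.36623309]), 'moment': array([-0.04854467, -0.01493277,  0.00399183]), 'finger_gap': 0.08516746596159289}
top 436.0550921754606 286.6912861872169 202.05298807637425 [[ 0.023 -0.993  0.117  0.422]
 [-1.    -0.023 -0.006  0.02 ]
 [ 0.008 -0.116 -0.993  1.408]
 [ 0.     0.     0.     1.   ]]
scene 445.79733698516674 285.03246984575577 203.0246412561746 [[ 0.868  0.267 -0.419  1.213]
 [ 0.497 -0.472  0.728 -1.109]
 [-0.003 -0.84  -0.542  0.954]
 [ 0.     0.     0.     1.   ]]
```

View pics/top0b.png

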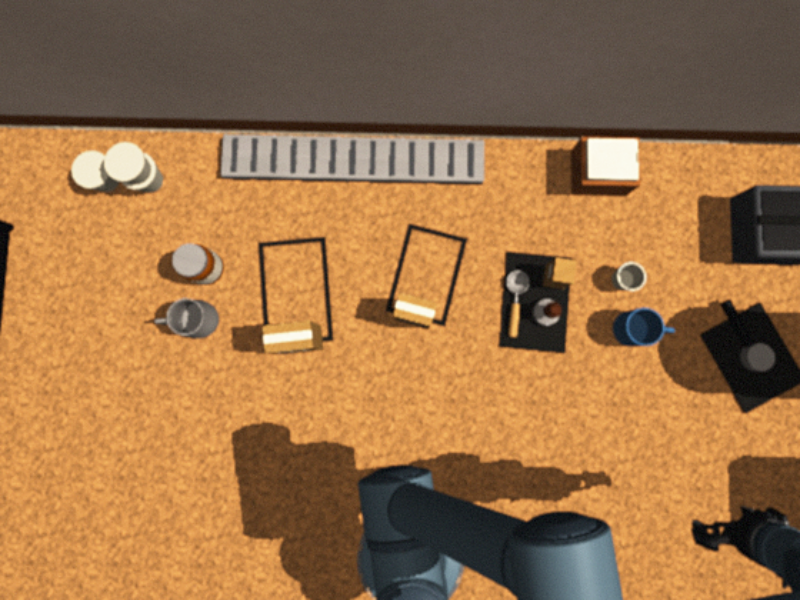

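View pics/scene0b.png

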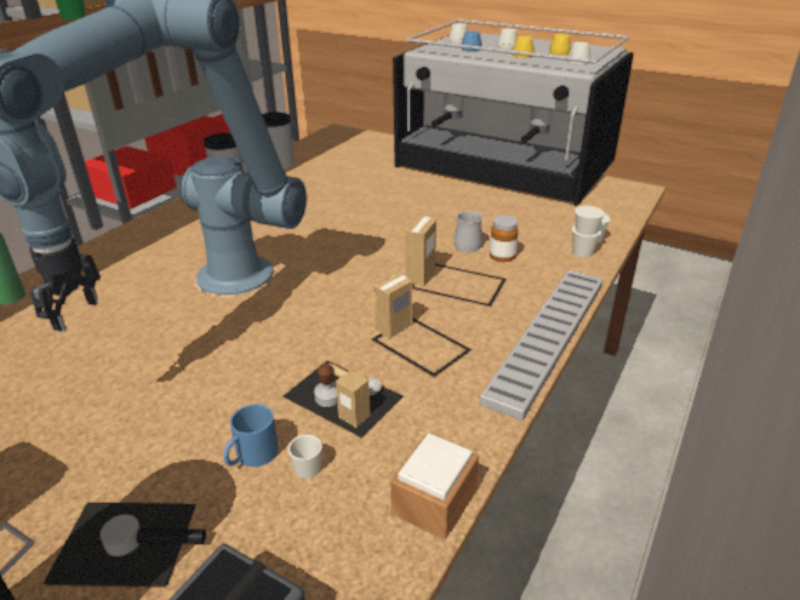

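The top view shows the filter carton at (290,337) and the tea carton at (415,312), in 800 px scale. Their outlines extend up the image, and the bystanders are clear to both sides. Next I'll measure with masks and check one enlarged crop.

```bash
cat > meas.py <<'E'
from h import *
def outlines(f):
    g=f['color'].max(axis=2)
    for nm,(u0,v0,u1,v1),L,W in(('filter',(175,160,238,246),.240,.155),('tea',(265,150,332,234),.210,.140)):
        m=(g<75).astype(np.uint8); mm=np.zeros_like(m); mm[v0:v1,u0:u1]=m[v0:v1,u0:u1]
        n,l,s,c=cv2.connectedComponentsWithStats(mm,connectivity=8); k=1+np.argmax(s[1:,4])
        v,u=np.nonzero(l==k); p=np.array([ray(f,a,b)[:2] for a,b in zip(u,v)]).astype(np.float32)
        r=cv2.minAreaRect(p); b=cv2.boxPoints(r); print(nm,len(p),np.round(r[1],4),r[2],np.round(b,4).tolist())
if __name__=='__main__':
    f=load('top0'); outlines(f)
    c=f['color'][150:252,170:340,::-1]; cv2.imwrite('pics/c0.png',cv2.resize(c,None,fx=4.7,fy=4.7,interpolation=cv2.INTER_NEAREST))
    print(c.shape)
E
python3 meas.py
```

```text
filter 342 [0.2333 0.15  ] 6.645280361175537 [[0.453000009059906, 0.33329999446868896], [0.47029998898506165, 0.18440000712871552], [0.7020000219345093, 0.21140000224113464], [0.6847000122070312, 0.3603000044822693]]
tea 349 [0.1389 0.2057] 76.9116439819336 [[0.5062000155448914, -0.06759999692440033], [0.70660001039505, -0.11420000344514847], [0.738099992275238, 0.0210999995470047], [0.5376999974250793, 0.06769999861717224]]
(102, 170, 3)
```

View pics/c0.png

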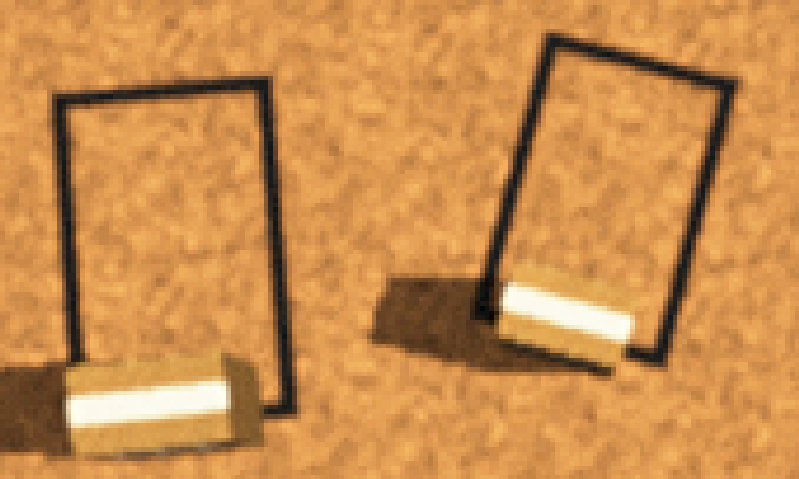

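```bash
cat > tops.py <<'E'
from h import *
O={'filter':((.5775,.2724),6.65),'tea':((.6222,-.0233),-13.1)}
def tops(f,H=(('filter',(175,220,230,250),.165),('tea',(268,200,312,232),.135))):
    for nm,(u0,v0,u1,v1),h in H:
        c=f['color'][v0:v1,u0:u1].astype(int); m=c[:,:,2]>165
        v,u=np.nonzero(m); w=np.ones(len(u)); p=np.array([ray(f,a+u0,b+v0,h)[:2] for a,b in zip(u,v)]).astype(np.float32)
        r=cv2.minAreaRect(p); ce=p.mean(0); d=np.linalg.svd(p-ce)[2][0]; yaw=np.degrees(np.arctan2(-d[0],d[1])); yaw=(yaw+90)%180-90
        o,a=O[nm]; a=np.radians(a); R=np.array([[np.cos(a),np.sin(a)],[-np.sin(a),np.cos(a)]])
        print(nm,len(p),'strip',np.round(r[1],4),'centre',np.round(ce,4),'rect c',np.round(r[0],4),'yaw',yaw,'in outline',np.round(R@(ce-o),4))
if __name__=='__main__': tops(load('top0'))
E
python3 tops.py
```

```text
filter 213 strip [0.0179 0.0945] centre [0.4674 0.2542] rect c [0.4674 0.2545] yaw 7.721649 in outline [-0.1115 -0.0053]
tea 161 strip [0.0809 0.0174] centre [0.5311 0.0011] rect c [0.5309 0.0009] yaw -13.564087 in outline [-0.0942  0.0031]
```

```bash
cat > go.py <<'E'
import sys
from h import *
from scipy.spatial.transform import Rotation as R
# args: x y z yaw(deg of tool x)
def go(x,y,z,yaw,seq=True):
    s=manip.state(); r=R.from_rotvec(s['tcp_rot']).as_matrix(); p=s['tcp_pos']
    y0=np.degrees(np.arctan2(r[1,0],r[0,0]))
    print('t',s['t'],'p',np.round(p,4),'yaw',round(y0,2),'F',np.round(s['contact_force'],1),'gap',s['finger_gap'])
    print('shift',np.round(r.T@(np.array([x,y,z])-p)/.1,3),'twist',round(-(yaw-y0)/90,3))
go(*map(float,sys.argv[1:]))
E
python3 go.py .36 -.28 .231 0; python3 go.py .439 .0233 .231 -13.3
```

```text
t 0.1 p [ 0.1543 -0.5533  0.2304] yaw 15.57 F [-0.2 -0.7 -0. ] gap 0.08549169174109107
shift [ 2.715e+00 -2.080e+00 -1.000e-03] twist 0.173
t 0.1 p [ 0.1543 -0.5533  0.2304] yaw 15.57 F [-0.2 -0.7 -0. ] gap 0.08549169174109107
shift [ 4.291e+00 -4.790e+00  4.000e-03] twist 0.321
```

>>> apply_moves:
  series:
    - {"translation": [0.22, -0.2, 0], "twist": 0.08}
    - {"translation": [0.44, -0.4, 0], "twist": 0.16}
    - {"translation": [0.66, -0.6, 0], "twist": 0.24}
    - {"translation": [0.88, -0.8, 0], "twist": 0.32}
    - {"translation": [1.0, -0.9, 0], "twist": 0.32}
    - {"translation": [1.0, -0.9, 0], "twist": 0.32}
  jaw: 0

```text
t: 0.6
tcp_pos: [0.2276, -0.4365, 0.2304]
tcp_rot: [-3.117, 0.356, 0.001]
contact_force: [0.0, 0.4, -0.1]
finger_gap: 0.0424
```

```bash
python3 go.py .439 .0233 .231 -13.3
```

```text
t 0.6 p [ 0.2276 -0.4365  0.2304] yaw -13.03 F [ 0.   0.4 -0.1] gap 0.04236940935715698
shift [ 1.022 -4.957  0.013] twist 0.003
```

>>> apply_moves:
  series:
    - {"translation": [0.2, -0.35, 0], "twist": 0}
    - {"translation": [0.4, -0.7, 0], "twist": 0}
    - {"translation": [0.5, -1.0, 0], "twist": 0}

```text
t: 0.85
tcp_pos: [0.3001, -0.3499, 0.2304]
tcp_rot: [-3.117, 0.357, 0.0]
contact_force: [-0.1, -0.4, 1.0]
finger_gap: 0.0426
```

>>> apply_moves:
  series:
    - {"translation": [0.2, -0.35, 0], "twist": 0}
    - {"translation": [0.4, -0.7, 0], "twist": 0}
    - {"translation": [0.5, -1.0, 0], "twist": 0}

```text
t: 1.1
tcp_pos: [0.3732, -0.263, 0.2307]
tcp_rot: [-3.117, 0.356, -0.001]
contact_force: [0.8, -0.9, -0.5]
finger_gap: 0.0426
```

>>> apply_moves:
  series:
    - {"translation": [0, -0.35, 0], "twist": 0}
    - {"translation": [0, -0.7, 0], "twist": 0}
    - {"translation": [0, -1.0, 0], "twist": 0}

```text
t: 1.35
tcp_pos: [0.3961, -0.1643, 0.2309]
tcp_rot: [-3.117, 0.355, -0.001]
contact_force: [0.2, -0.8, 0.5]
finger_gap: 0.0426
```

>>> apply_moves:
  series:
    - {"translation": [0, -0.35, 0], "twist": 0}
    - {"translation": [0, -0.7, 0], "twist": 0}
    - {"translation": [0, -1.0, 0], "twist": 0}
    - {"translation": [0, -1.0, 0], "twist": 0}
    - {"translation": [0, -1.0, 0], "twist": 0}

```text
t: 1.77
tcp_pos: [0.4189, -0.0664, 0.2311]
tcp_rot: [-3.118, 0.35, -0.0]
contact_force: [0.6, 0.2, 0.4]
finger_gap: 0.0427
```

```bash
python3 go.py .439 .0233 .117 -13.3
```

```text
t 1.7667 p [ 0.4189 -0.0664  0.2311] yaw -12.81 F [0.6 0.2 0.4] gap 0.042727563439053595
shift [-0.002 -0.915  1.145] twist 0.005
```

>>> apply_moves:
  series:
    - {"translation": [0, -0.35, 0], "twist": 0}
    - {"translation": [0, -0.7, 0], "twist": 0}
    - {"translation": [0, -0.92, 0.2], "twist": 0}
    - {"translation": [0, -0.92, 0.5], "twist": 0}
    - {"translation": [0, -0.92, 0.8], "twist": 0}
    - {"translation": [0, -0.92, 1.0], "twist": 0}
    - {"translation": [0, -0.92, 1.0], "twist": 0}

```text
t: 2.35
tcp_pos: [0.4298, -0.0086, 0.1272]
tcp_rot: [-3.098, 0.291, 0.01]
contact_force: [-1.1, 0.5, -0.1]
finger_gap: 0.0428
```

```bash
python3 go.py .4387 .0233 .112 -13.5; python3 - <<'E'
from h import *
f=grab('scene','s1'); cv2.imwrite('pics/s1c.png',cv2.resize(f['color'][90:300,180:460,::-1],None,fx=2.8,fy=2.8))
E
```

```text
t 2.35 p [ 0.4298 -0.0086  0.1272] yaw -10.72 F [-1.1  0.5 -0.1] gap 0.0427743695773929
shift [ 0.029 -0.325  0.161] twist 0.031
```

View pics/s1c.png

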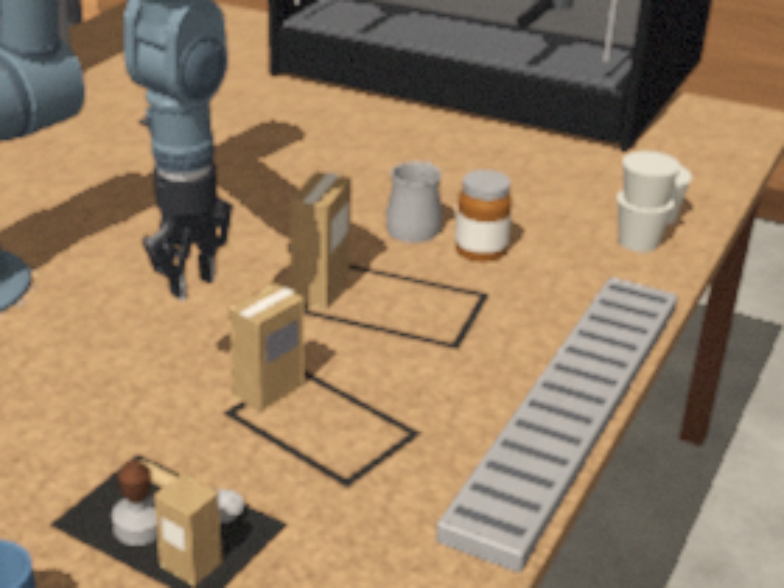

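The gripper is behind the tea carton (crop 185,280) and everything is still standing. The move fell short in y, so I'll check the joints.

```bash
python3 -c "
from h import *
s=manip.state();print(np.round(s['qpos'],3),np.round(s['joint_vel'],3))"
```

```text
[-0.189  0.157 -0.49   0.93   0.029  3.14 ] [ 0.006 -0.035  0.076  0.04  -0.     0.005]
```

>>> apply_moves:
  series:
    - {"translation": [0.02, -0.2, 0.1], "twist": 0.03}
    - {"translation": [0.02, -0.32, 0.14], "twist": 0.03}
    - {"translation": [0.02, -0.32, 0.14], "twist": 0.03}
    - {"translation": [0.02, -0.32, 0.14], "twist": 0.03}

```text
t: 2.73
tcp_pos: [0.4338, -0.0065, 0.1171]
tcp_rot: [-3.072, 0.307, 0.003]
contact_force: [0.1, 0.9, -0.5]
finger_gap: 0.0425
```

```bash
python3 -c "
from h import *
s=manip.state();print(np.round(s['qpos'],3),np.round(s['joint_vel'],3))"; python3 go.py .4387 .0233 .112 -13.5
```

```text
[-0.2    0.173 -0.507  0.898  0.054  3.14 ] [ 0.009 -0.005  0.003  0.001 -0.004 -0.   ]
t 2.7333 p [ 0.4338 -0.0065  0.1171] yaw -11.41 F [ 0.1  0.9 -0.5] gap 0.04251446861371751
shift [-0.011 -0.298  0.067] twist 0.023
```

Joint 6 sits at its limit (3.14), so I'll turn the tool half round, which is an equivalent pose.

>>> apply_moves:
  series:
    - {"translation": [-0.1, 0, -0.2], "twist": 0}
    - {"translation": [-0.2, 0, -0.4], "twist": -0.08}
    - {"translation": [-0.2, 0, -0.4], "twist": -0.16}
    - {"translation": [-0.2, 0, -0.4], "twist": -0.24}
    - {"translation": [-0.2, 0, -0.4], "twist": -0.32}
    - {"translation": [-0.2, 0, -0.4], "twist": -0.4}
    - {"translation": [-0.2, 0, -0.4], "twist": -0.48}
    - {"translation": [-0.2, 0, -0.4], "twist": -0.56}
    - {"translation": [-0.2, 0, -0.4], "twist": -0.64}
    - {"translation": [-0.2, 0, -0.4], "twist": -0.72}
    - {"translation": [-0.2, 0, -0.4], "twist": -0.8}
    - {"translation": [-0.2, 0, -0.4], "twist": -0.88}
    - {"translation": [-0.2, 0, -0.4], "twist": -0.96}
    - {"translation": [-0.2, 0, -0.4], "twist": -1.0}

```text
t: 3.9
tcp_pos: [0.4148, -0.0047, 0.1582]
tcp_rot: [-2.396, -1.972, -0.059]
contact_force: [0.2, 0.1, 0.2]
finger_gap: 0.0426
```

>>> apply_moves:
  series:
    - {"translation": [0, 0, 0], "twist": -0.08}
    - {"translation": [0, 0, 0], "twist": -0.16}
    - {"translation": [0, 0, 0], "twist": -0.24}
    - {"translation": [0, 0, 0], "twist": -0.32}
    - {"translation": [0, 0, 0], "twist": -0.4}
    - {"translation": [0, 0, 0], "twist": -0.48}
    - {"translation": [0, 0, 0], "twist": -0.56}
    - {"translation": [0, 0, 0], "twist": -0.64}
    - {"translation": [0, 0, 0], "twist": -0.72}
    - {"translation": [0, 0, 0], "twist": -0.8}
    - {"translation": [0, 0, 0], "twist": -0.88}
    - {"translation": [0, 0, 0], "twist": -0.96}
    - {"translation": [0, 0, 0], "twist": -0.98}
    - {"translation": [0, 0, 0], "twist": -0.98}

```text
t: 5.07
tcp_pos: [0.4154, -0.0048, 0.1591]
tcp_rot: [0.351, 3.12, 0.084]
contact_force: [-0.0, -0.0, -0.3]
finger_gap: 0.0428
```

```bash
python3 go.py .4387 .0233 .112 166.5; python3 -c "
from h import *
s=manip.state();print(np.round(s['qpos'],3),s['tcp_rot'])"
```

```text
t 5.0667 p [ 0.4154 -0.0048  0.1591] yaw 167.18 F [-0.  -0.  -0.3] gap 0.04284032145065756
shift [-0.167  0.3    0.487] twist 0.008
[-0.205  0.096 -0.479  0.999  0.053  0.019] [0.35076031 3.11950842 0.0841665 ]
```

>>> apply_moves:
  series:
    - {"translation": [-0.08, 0.15, 0.1], "twist": 0.01}
    - {"translation": [-0.17, 0.3, 0.3], "twist": 0.01}
    - {"translation": [-0.17, 0.3, 0.49], "twist": 0.01}
    - {"translation": [-0.17, 0.3, 0.49], "twist": 0.01}

```text
t: 5.4
tcp_pos: [0.4375, 0.0241, 0.1095]
tcp_rot: [-0.375, -3.115, -0.084]
contact_force: [-0.5, -1.1, 0.1]
finger_gap: 0.0427
```

```bash
python3 go.py .5067 .0069 .112 166.5
```

```text
t 5.4 p [0.4375 0.0241 0.1095] yaw 166.29 F [-0.5 -1.1  0.1] gap 0.04272399682649906
shift [-0.712 -0.001 -0.031] twist -0.002
```

>>> apply_moves:
  series:
    - {"translation": [-0.25, 0, -0.02], "twist": 0}
    - {"translation": [-0.45, 0, -0.03], "twist": 0}
    - {"translation": [-0.5, 0, -0.03], "twist": 0}
    - {"translation": [-0.55, 0, -0.03], "twist": 0}
    - {"translation": [-0.6, 0, -0.03], "twist": 0}
    - {"translation": [-0.64, 0, -0.03], "twist": 0}
    - {"translation": [-0.68, 0, -0.03], "twist": 0}
    - {"translation": [-0.72, 0, -0.03], "twist": 0}
    - {"translation": [-0.76, 0, -0.03], "twist": 0}
    - {"translation": [-0.8, 0, -0.03], "twist": 0}

```text
t: 6.23
tcp_pos: [0.5153, 0.0049, 0.1118]
tcp_rot: [-0.375, -3.115, -0.084]
contact_force: [0.4, 0.3, 0.6]
finger_gap: 0.0424
```

```bash
python3 go.py .5067 .0069 .112 166.5;python3 - <<'E'
from h import *
f=grab('scene','s2'); cv2.imwrite('pics/s2c.png',cv2.resize(f['color'][120:300,220:460,::-1],None,fx=3.3,fy=3.3))
E
```

```text
t 6.2333 p [0.5153 0.0049 0.1118] yaw 166.29 F [0.4 0.3 0.6] gap 0.04241582776493938
shift [ 0.089 -0.001 -0.001] twist -0.002
```

View pics/s2c.png

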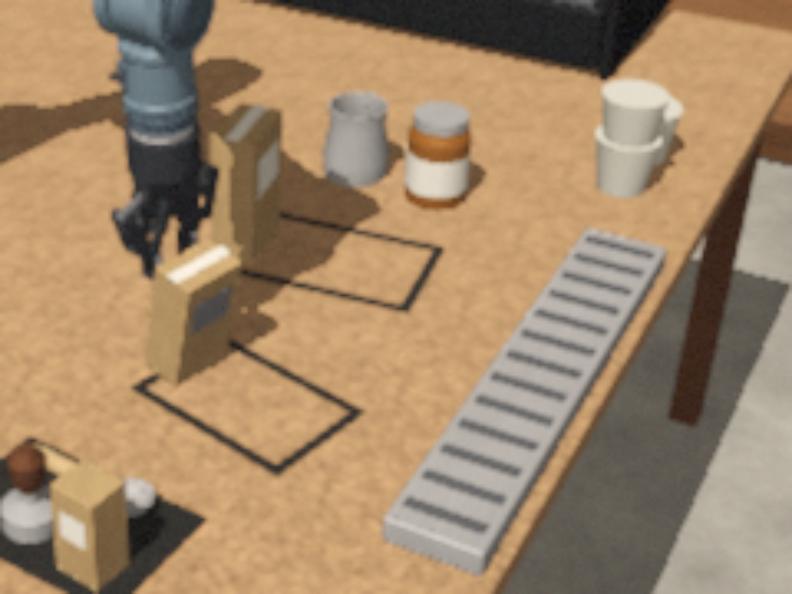

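The tea carton (crop 195,310) is tilting about its front foot without sliding, so I'll push on and then withdraw.

>>> apply_moves:
  series:
    - {"translation": [-0.05, 0, 0], "twist": 0}
    - {"translation": [-0.1, 0, 0], "twist": 0}
    - {"translation": [-0.15, 0, 0], "twist": 0}
    - {"translation": [-0.2, 0, 0], "twist": 0}
    - {"translation": [-0.25, 0, 0], "twist": 0}
    - {"translation": [-0.3, 0, 0], "twist": 0}
    - {"translation": [-0.34, 0, 0], "twist": 0}
    - {"translation": [-0.34, 0, 0], "twist": 0}
    - {"translation": [-0.34, 0, 0], "twist": 0}
    - {"translation": [-0.34, 0, 0], "twist": 0}
    - {"translation": [-0.34, 0, 0], "twist": 0}

```text
t: 7.2
tcp_pos: [0.5491, -0.0033, 0.1116]
tcp_rot: [-0.375, -3.116, -0.084]
contact_force: [0.7, 0.1, -0.3]
finger_gap: 0.0427
```

```bash
python3 go.py .405 .25 .231 187.4;python3 - <<'E'
from h import *
f=grab('scene','s3'); cv2.imwrite('pics/s3c.png',cv2.resize(f['color'][120:300,220:460,::-1],None,fx=3.3,fy=3.3))
E
```

```text
t 7.2 p [ 0.5491 -0.0033  0.1116] yaw 166.28 F [ 0.7  0.1 -0.3] gap 0.042655522733679216
shift [ 2.011  2.179 -1.063] twist -0.235
```

View pics/s3c.png

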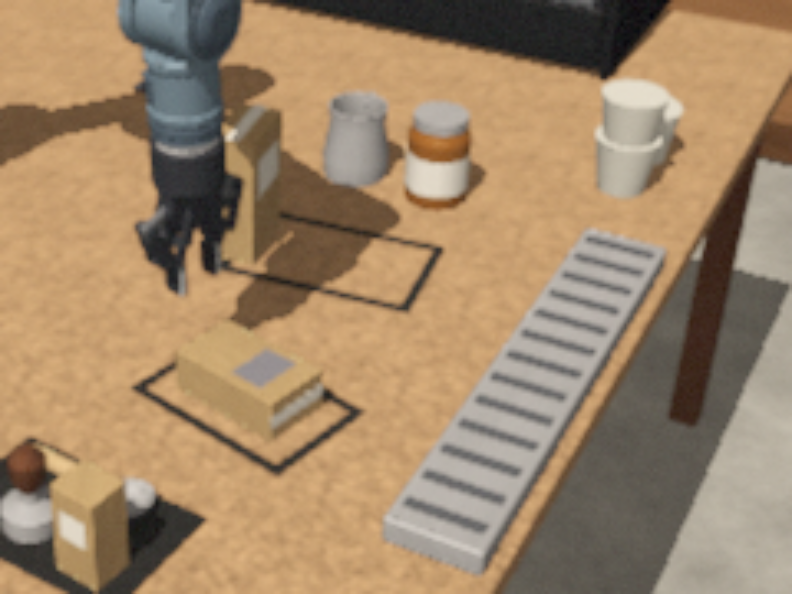

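The tea carton lies flat inside its outline (crop 250,380). Now I'll move behind the filter carton.

>>> apply_moves:
  series:
    - {"translation": [0.2, 0, -0.3], "twist": 0}
    - {"translation": [0.4, 0, -0.6], "twist": -0.06}
    - {"translation": [0.6, 0.1, -0.9], "twist": -0.12}
    - {"translation": [0.9, 0.3, -1.0], "twist": -0.18}
    - {"translation": [1.0, 0.6, -1.0], "twist": -0.24}
    - {"translation": [1.0, 0.9, -1.0], "twist": -0.24}
    - {"translation": [1.0, 1.0, -1.0], "twist": -0.24}
    - {"translation": [1.0, 1.0, -1.0], "twist": -0.24}

```text
t: 7.92
tcp_pos: [0.4755, 0.1139, 0.218]
tcp_rot: [-0.22, 3.124, 0.083]
contact_force: [-0.2, -0.7, 0.1]
finger_gap: 0.0425
```

```bash
python3 go.py .378 .2425 .215 187.5
```

```text
t 7.9167 p [0.4755 0.1139 0.218 ] yaw -171.95 F [-0.2 -0.7  0.1] gap 0.04252590806530945
shift [0.785 1.407 0.094] twist -3.994
```

>>> apply_moves:
  series:
    - {"translation": [0.3, 0.1, 0], "twist": 0}
    - {"translation": [0.55, 0.35, 0], "twist": 0}
    - {"translation": [0.78, 0.6, 0], "twist": 0}
    - {"translation": [0.78, 0.9, 0], "twist": 0}
    - {"translation": [0.78, 1.0, 0], "twist": 0}
    - {"translation": [0.78, 1.0, 0], "twist": 0}

```text
t: 8.42
tcp_pos: [0.384, 0.2026, 0.2223]
tcp_rot: [-0.224, 3.123, 0.083]
contact_force: [0.1, -1.0, -0.3]
finger_gap: 0.0423
```

```bash
python3 go.py .378 .2425 .140 187.5
```

```text
t 8.4167 p [0.384  0.2026 0.2223] yaw -171.82 F [ 0.1 -1.  -0.3] gap 0.042338335010042895
shift [0.013 0.36  0.842] twist -3.992
```

>>> apply_moves:
  series:
    - {"translation": [0.01, 0.2, 0.1], "twist": 0.01}
    - {"translation": [0.01, 0.36, 0.3], "twist": 0.01}
    - {"translation": [0.01, 0.36, 0.6], "twist": 0.01}
    - {"translation": [0.01, 0.36, 0.84], "twist": 0.01}
    - {"translation": [0.01, 0.36, 0.84], "twist": 0.01}
    - {"translation": [0.01, 0.36, 0.84], "twist": 0.01}

```text
t: 8.92
tcp_pos: [0.3777, 0.2409, 0.1392]
tcp_rot: [-0.197, 3.129, 0.08]
contact_force: [-0.5, 0.0, 0.9]
finger_gap: 0.0428
```

```bash
python3 go.py .4401 .2506 .140 187.5; python3 - <<'E'
from h import *
from tops import tops
f=grab('top','t4'); tops(f,(('filter',(175,220,230,250),.165),))
cv2.imwrite('pics/t4c.png',cv2.resize(f['color'][150:310,150:350,::-1],None,fx=3.7,fy=3.7))
E
```

```text
t 8.9167 p [0.3777 0.2409 0.1392] yaw -172.79 F [-0.5  0.   0.9] gap 0.042754483143393085
shift [-0.631  0.018 -0.001] twist -4.003
filter 215 strip [0.0179 0.0945] centre [0.4675 0.2543] rect c [0.4674 0.2545] yaw 7.7141113 in outline [-0.1114 -0.0052]
```

View pics/t4c.png

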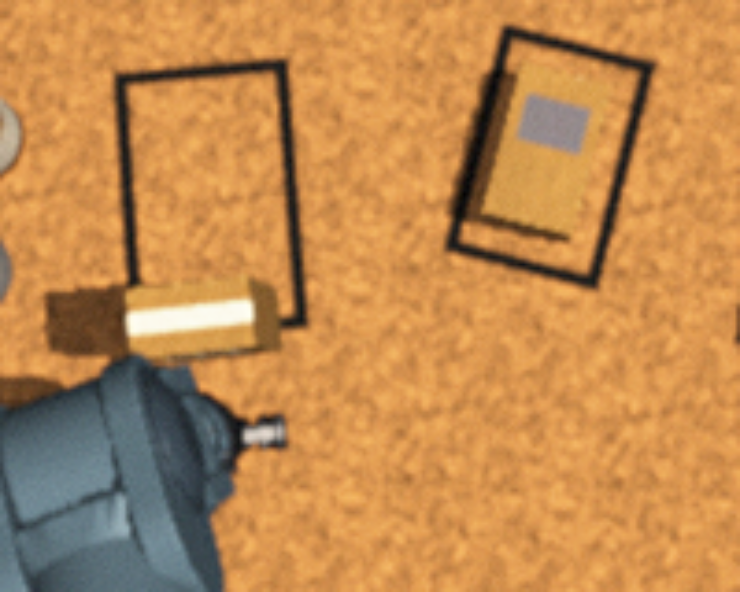

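The tea carton is well within its tape (crop 545,150) and the filter carton is unmoved (190,315). Now I'll push the filter carton.

>>> apply_moves:
  series:
    - {"translation": [-0.25, 0.01, 0], "twist": 0}
    - {"translation": [-0.38, 0.02, 0], "twist": 0}
    - {"translation": [-0.43, 0.02, 0], "twist": 0}
    - {"translation": [-0.48, 0.02, 0], "twist": 0}
    - {"translation": [-0.53, 0.02, 0], "twist": 0}
    - {"translation": [-0.58, 0.02, 0], "twist": 0}
    - {"translation": [-0.63, 0.02, 0], "twist": 0}
    - {"translation": [-0.68, 0.02, 0], "twist": 0}
    - {"translation": [-0.73, 0.02, 0], "twist": 0}
    - {"translation": [-0.78, 0.02, 0], "twist": 0}
    - {"translation": [-0.83, 0.02, 0], "twist": 0}
    - {"translation": [-0.88, 0.02, 0], "twist": 0}
    - {"translation": [-0.93, 0.02, 0], "twist": 0}
    - {"translation": [-0.98, 0.02, 0], "twist": 0}

```text
t: 10.13
tcp_pos: [0.4764, 0.2559, 0.1418]
tcp_rot: [-0.197, 3.126, 0.082]
contact_force: [-1.1, 0.5, 0.1]
finger_gap: 0.0428
```

>>> apply_moves:
  series:
    - {"translation": [-0.05, 0, 0], "twist": 0}
    - {"translation": [-0.1, 0, 0], "twist": 0}
    - {"translation": [-0.15, 0, 0], "twist": 0}
    - {"translation": [-0.2, 0, 0], "twist": 0}
    - {"translation": [-0.2, 0, 0], "twist": 0}
    - {"translation": [-0.2, 0, 0], "twist": 0}
    - {"translation": [-0.2, 0, 0], "twist": 0}
    - {"translation": [-0.2, 0, 0], "twist": 0}
    - {"translation": [-0.2, 0, 0], "twist": 0}

```text
t: 10.88
tcp_pos: [0.496, 0.2584, 0.142]
tcp_rot: [-0.197, 3.126, 0.082]
contact_force: [-0.3, -0.2, -0.0]
finger_gap: 0.0429
```

>>> apply_moves:
  series:
    - {"translation": [0.2, 0, -0.3], "twist": 0}
    - {"translation": [0.5, 0, -0.6], "twist": 0}
    - {"translation": [0.8, 0, -0.8], "twist": 0}
    - {"translation": [0.9, 0, -0.8], "twist": 0}
    - {"translation": [0.9, 0, -0.8], "twist": 0}
    - {"translation": [0.9, 0, -0.8], "twist": 0}

```text
t: 11.38
tcp_pos: [0.4063, 0.2429, 0.2207]
tcp_rot: [-0.198, 3.125, 0.082]
contact_force: [-0.8, -0.4, 0.2]
finger_gap: 0.0426
```

```bash
python3 - <<'E'
from h import *
f=grab('top','t5'); g=grab('scene','s5')
a=cv2.resize(f['color'][150:270,110:350,::-1],(800,400)); cv2.imwrite('pics/t5c.png',a)
cv2.imwrite('pics/s5c.png',cv2.resize(g['color'][120:340,150:460,::-1],None,fx=2.5,fy=2.5))
E
```

```text
(no output)
```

View pics/t5c.png

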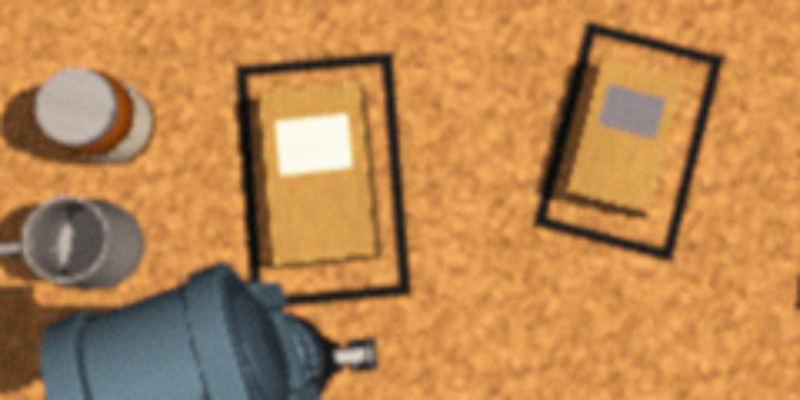

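View pics/s5c.png

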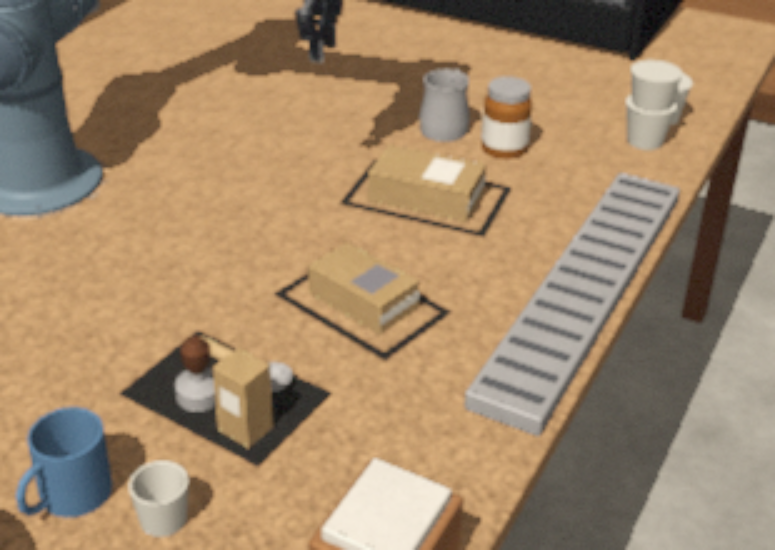

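Both cartons lie flat inside their tape: filter at (315,175) and tea at (620,130) in the top crop. All bystanders are standing and the tool is clear, so I'll hand in.

```bash
python3 -c "
from h import *
s=manip.state();print(s['t'],np.abs(s['joint_vel']).max());print(manip.sign_off())"
```

```text
11.4833 0.015770792325965104
the job is handed in; nothing more can be done
None
```

I tipped both cartons, tea first and then filter, by pushing slowly near the top of the back with half-open fingertips. I handed the job in at about 11.5 s of the 48 s allowed.

- **Cartons:** The last top and scene pictures show both lying on their front faces, with clear space to the tape on all sides. I judged this by eye and did not compute the final corner positions.
- **Bystanders:** All of them looked upright and in place in the last scene picture, including the sugar carton. I did not measure their positions.
- **Tool:** It had been withdrawn behind and above the filter carton and was touching nothing, with contact force readings at about 1 N or less (noise level).
- **One problem on the way:** Joint 6 reached its limit before the tea push, so a move stopped short. I backed off, turned the tool half round and carried on. This left the tool tilted by about 3°, with no visible effect on the pushes.

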